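# Free the retaining cap of the full spool on a thread winder

### The arm

A 6-joint arm with a two-finger parallel gripper is mounted at the origin on the work surface. World frame = base frame: x ahead of the robot, y to its left, z up, the work surface at z = 0. Lengths are in m, angles in rad, forces in N, time in s.
With the tool pointing down it reaches from about 0.275 to 0.725 m from the base axis. Payload 15.9 kg.
Tool frame: the origin (TCP) lies between the finger pads; the fingertips stand 17 mm ahead of it and the grasp point (between the pads) lies 2 mm behind it; z points along the fingers, x is the direction in which the jaws open and shut, and the axes are right-handed (so a half turn about z gives the same grasp; the last joint's range is limited). The gripper opens to 85 mm and grips with 20 to 120 N. Pads are 22 mm wide; open, the fingers measure 114 mm over their backs; the gripper's body (76 mm by 85 mm) begins 54 mm behind the grasp point. The pads swing forward as they close: fully open they stand 13 mm farther back than shut.
Start: joints at [-1.164, 0.213, -0.034, 1.323, 0, 1.571], TCP at [0.198, -0.459, 0.248] pointing down, gripper open.
Joint ranges: [-2.98, 2.98], [-0.74, 1.72], [-1.14, 1.35], [-2.1, 2.04], [-1.57, 1.44], [-3.14, 3.14]. Speed limits (rad/s): [1.89, 1.89, 2.39, 2.57, 3.14, 3.14].

### API

Orientations are given as a rotation vector (axis times angle).
In Python, from rig import sense, camera, close_job, silhouettes, spot_point gives the robot as it stands.
- The arm moves only by the shell command python3 -m handwheel 'ROWS' [OPENING] [FORCE]. ROWS is JSON, a list of rows, each an object of numbers: "x", "y", "z": the shift along the tool's x, y, z in units of 30 mm (1.0 is 30 mm); "turn": the turn about the tool's z in units of 8 degrees (1.0 is 8 degrees). A call has 1 to 20 rows; each row is the pose to reach, as a shift and turn from the pose commanded when the call began, along the tool's axes at that moment; what a row does not reach only later rows make up. A row lasts 1/8 s, in which the tool goes at most 62.5 mm and 10.7 degrees, less where a joint would pass 70% of its speed; a pose out of reach is approached as far as the arm can. A call with a gripper value outside its range is refused whole. OPENING is the closure, from -1 (fully open) to 1 (shut), so that 0 is half open, set as the call begins (- or left out, the last holds). The fingers move at their own pace and stop on an object; FORCE is the grip in N (left out, the last holds). Time passes only in rows, so rows that repeat a pose let the fingers close. It gives the time, the measured TCP pose, the force and the opening at its end, in the units of the state.
- sense(): the state, without advancing time (a new reading comes with each control period).
- camera(name): name is "scene" or "side" or "wrist"; returns a dict with "image" (420x560x3 uint8, blue, green, red), "mtx" (3x3 intrinsics, pixels), "R" (3x3) and "t" (3): a world point X has camera coordinates R X + t. Camera axes: x right, y down, z forward; pixel columns grow to the right and rows downward; lengths in m; the calibration is good to about 2 mm. The wrist camera is an equidistant fisheye: a pixel r from the principal point sees the ray r / f radians off the axis. A picture is of the moment at which its call begins. There is no depth.
- close_job(): hands the job in, once; it reports no verdict.
Trained networks look in a picture, given as the dict that the camera call returned (one of the last four; its "shot" number tells which), for a name from the list of things; names that differ only in an ending like _2 or _b are one class to them, and where a whole thing is asked for, a point or a joint stands for the part that bears it (a point fixed in the world has none). Each returns a list of dicts, best first, with "conf" (0 to 1); they miss things now and then, are a little off and sometimes report something else, mostly with a low value. They report only what shows in the picture. A call takes as long as a camera call. They do not tell look-alikes from the thing itself.
- silhouettes(picture, thing): "mask" (420x560 bool, what is visible of it).
- spot_point(picture, thing): "position" ([x, y, z] in m, in the coordinates of the camera as it stood for that picture, good to about 4 mm: a listed point, or the origin of a listed thing).
The state is a dict: "clock": time; "joint_positions": joint angles; "qvel": joint speeds; "joint_efforts": joint torques, N m; "ee_pos": TCP position; "tcp_rot": TCP orientation; "force": force on the tool from outside, world axes, zero at the start; "ft_torque": the same for the moment, N m; "grip_width": finger opening in m.
Only numpy, scipy, OpenCV 4.12 (cv2) and the standard library are available. Lean on these libraries where they do the work, as an engineer would, in place of code of your own. Each camera call takes 0.05 s, during which the arm holds its last target.

### The job

The fat, fully wound spool on the two-spindle thread winder is to come off. First lift the button basket off the winder's round plate by its hoop handle and set it down, upright and without dropping it, on the wood slice beside the winder, and let go. Then unscrew the retaining cap on top of the full spool - its thread may be right- or left-handed, so feel which way it gives - lift it off and finish still holding it in the gripper at least 5 cm above where it sat, with both spools and the other cap left in place and the things lying around not disturbed.

Things in the scene. Friction and masses are not known exactly. Their poses are not given: they have to be found in the camera images.
- winder: Fixed thread winder: white T-shaped housing 250 (x) by 310 (y) mm, top 50 mm above the table. Origin on the table; own -x is the front (to the robot), a tongue 126 mm wide. Upright spindles at own (35, 78) and (35, -78) mm, each with spool and screwed cap. At own (100, 0) mm a thin thread-guide post, 163 mm above the table, with a 60 mm arm along y; 54 mm stop rods at own (92, +-140) mm.
- plate (a point): Centre of the top face of the round steel supply plate (110 mm diameter) on the winder's tongue, 56 mm above the table; the basket stands on it at the start.
- basket_handle (a point): Middle of the top of the hoop handle of the loose woven button basket, 144 mm above its underside. The hoop, a round bar 12 mm thick, arches across the basket in its own xz plane (x -46 to 46 mm), so pinch it along own y. Basket: rim 100 mm diameter, 54 mm high, 0.2 to 0.4 kg; the buttons in it lie lower than 45 mm above its underside.
- basket_foot (a point): Centre of the same basket's underside (84 mm diameter foot); axes as the basket's, z up.
- slice_top (a point): Centre of the top face of the fixed round wood slice, 180 mm diameter, 18 mm thick, flat on the table beside the winder, on its left or right.
- spool_full_mid (a point): Middle (half-way up) of the full spool: fat barrel-shaped winding 84 mm diameter, end discs 54 mm diameter, 80 mm high, 0.26 kg, standing loose over its spindle. It may be on either spindle; its top face is 138 mm above the table.
- spool_low_mid (a point): Middle (half-way up) of the nearly empty spool on the other spindle: 47 mm diameter winding, end discs 54 mm, 80 mm high.
- cap_mid (a point): Middle (half-way up) of the retaining cap on the full spool, the one to take off: black plastic, 46 mm high, 60 g, standing on the spool's top face. Its upper 22 mm is a knurled round knob 48 mm in diameter, to be gripped; below it a skirt 43 mm in diameter. Own z is the spindle's axis, up. The spindle's end reaches 21 mm up into the cap.
- cap_thread (a point): Centre of the same cap's underside. Hidden lug thread, unmarked, right- or left-handed from time to time on either spindle. The wrong way it meets a hard stop within 0.35 rad; the right way it runs freely, needs no raising, lifts straight off after 1.0 to 1.2 rad from its start, and meets a stop at 1.25 to 1.5 rad, where it also lifts off. Before that it cannot be pulled off.
- cap_low_mid (a point): Middle (half-way up) of the like cap on the nearly empty spool; it stays on.
- tray: Fixed open wooden tray of buttons, 160 by 150 mm, 32 mm high, on the other side of the winder from the slice. Origin centre of its underside.
- reel_1: Bystander: thread reel standing, 38 mm diameter, 48 mm high; origin at its underside.
- reel_2: Bystander: thread reel standing, 44 mm diameter, 60 mm high; origin at its underside.
- pin_wheel: Bystander: flat pin wheel, 72 mm diameter, 9 mm high; origin at its underside.
- yarn_ball: Bystander: crochet cotton ball, 74 mm diameter, 54 mm high; origin at its underside.
- tape: Bystander: round tape measure, 54 mm diameter, 19 mm high; origin at its underside.
- scissors: Bystander: scissors lying flat, 170 mm long along own x, 9 mm high; origin at the pivot, on the table.
There are look-alikes about, which are no part of the job. Leave any green look-alike of the part that bears spool_full_mid alone.

How it is judged:
On the way, in this order (a step that is already met when the one before it is completed fails the run):
1. the basket stands upright and let go on the wood slice (horizontal distance between basket_foot and slice_top below 0.047 m and height (world z) of basket_foot between 0.013 and 0.025 m and angle between basket_foot's own z axis and vertical below 0.12 rad and contact force between the fingers and basket below 0.2 N and linear speed of basket below 0.03 m/s), for 0.2 s.
2. the full spool's cap is unscrewed, lifted off and held in the gripper (height (world z) of cap_mid above 0.203 m and contact force between the fingers and cap above 2 N), for 0.2 s.
At the end, for the whole second after the job is handed in: Basket upright (7 deg), still and untouched on the slice, within 47 mm of its centre; the full spool's cap held still in the fingers, its middle over 203 mm above the table (42 mm above its seat), touching nothing else; both spools and the other cap within 6 mm of their places (all of step 1 and all of step 2 and linear speed of cap below 0.03 m/s and contact force between cap and spool_full below 0.1 N and contact force between cap and winder below 0.1 N and contact force between cap and cap_low below 0.1 N and z of spool_full_mid in the frame of winder between 0.093 and 0.103 m and distance of each of spool_full_mid, spool_low_mid, cap_low_mid from where it was at the start of the episode below 0.006 m); the arm keeps its last pose, push and grip.
It fails at once if the basket is tipped by more than 40 degrees (angle between basket_foot's own z axis and vertical above 0.7 rad).
It fails at once if the basket is dropped (moves faster than 0.45 m/s with no finger on it) (linear speed of basket above 0.45 m/s and contact force between the fingers and basket below 0.05 N).
It fails at once if a spool is pulled up or shifted by more than 20 mm (distance of any of spool_full_mid, spool_low_mid from where it was at the start of the episode above 0.02 m).
It fails at once if the other cap is taken off (distance of cap_low_mid from where it was at the start of the episode above 0.015 m).
It fails at once if a bystander is pushed more than 30 mm (distance of any of reel_1, reel_2, pin_wheel, yarn_ball, tape, scissors from where it was at the start of the episode above 0.03 m).
It also fails if it takes over 61 s, if anything falls off the work surface, if the arm or the gripper's body presses on something with over 40 N, if the wrist force passes 120 N, or if a joint passes its speed limit or range.

## Working session

There is one attempt and no reset: what is moved stays moved. The work goes in short steps, Python scripts to look and compute and a shell command to move; the robot and the scene stay as the last step left them, time stands still between calls to the robot, and variables do not carry over. Pictures are saved under pics/ and viewed, and the job is handed in when it is done.

```bash
ls; mkdir -p pics
python3 - <<'E'
from rig import sense,camera
import cv2
print(sense())
for n in ["scene","side","wrist"]:
    p=camera(n); cv2.imwrite(f"pics/{n}0.png",p["image"]); print(n,p["mtx"].round(1).tolist(),p["R"].round(3).tolist(),p["t"].round(3).tolist(),p["shot"])
E
```

```text
pics
{'clock': 0.0, 'joint_positions': array([-1.16398620e+00,  2.13363289e-01, -3.50365022e-02,  1.32349222e+00,
       -3.26857743e-05,  1.57081416e+00]), 'qvel': array([-0.00216618,  0.00160945,  0.00137418,  0.00105945, -0.00050405,
       -0.0002291 ]), 'joint_efforts': array([ 6.94749883e-05, -6.86163282e+01,  4.87116873e+01,  1.78669678e-02,
        7.73926809e-05,  5.13797363e-05]), 'ee_pos': array([ 0.1977099 , -0.45891444,  0.24782155]), 'tcp_rot': array([-2.62389226e+00,  1.72660920e+00,  1.46570914e-03]), 'force': array([-0.3471003 , -0.09327372, -0.4307628 ]), 'ft_torque': array([0.04790154, 0.01525884, 0.01749236]), 'grip_width': 0.08542345752395131}
scene [[469.9, 0.0, 282.8], [0.0, 469.9, 210.8], [0.0, 0.0, 1.0]] [[-0.822, 0.569, -0.004], [0.441, 0.632, -0.637], [-0.36, -0.526, -0.771]] [0.497, -0.185, 1.531] 1
side [[456.4, 0.0, 289.2], [0.0, 456.4, 204.5], [0.0, 0.0, 1.0]] [[-0.861, -0.508, 0.008], [-0.367, 0.611, -0.701], [0.352, -0.606, -0.713]] [0.55, 0.313, 0.932] 2
wrist [[325.2, 0.0, 277.6], [0.0, 325.2, 212.9], [0.0, 0.0, 1.0]] [[0.397, -0.918, -0.001], [-0.885, -0.383, 0.265], [-0.244, -0.105, -0.964]] [-0.5, -0.036, 0.378] 3
```

View pics/scene0.png

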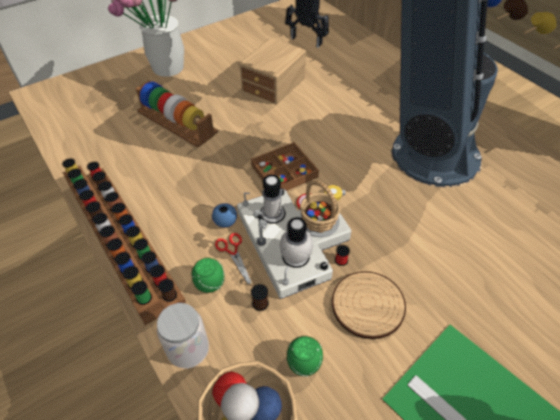

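View pics/side0.png

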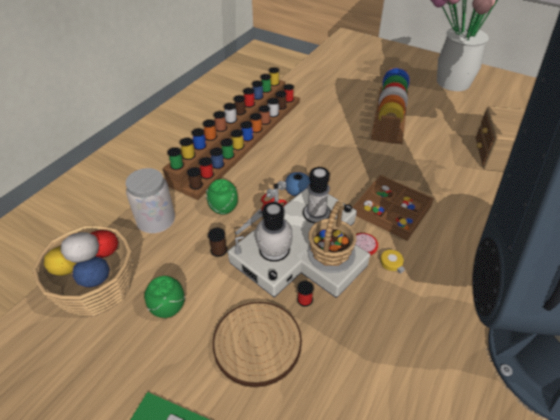

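View pics/wrist0.png

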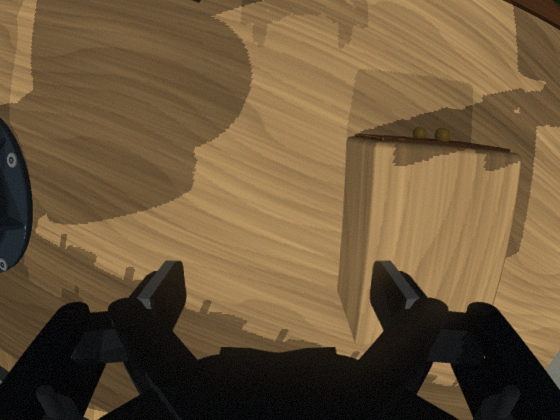

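```bash
cat > h.py <<'E'
from rig import sense,camera,silhouettes,spot_point
import numpy as np, cv2
from scipy.spatial.transform import Rotation as Rn
def w(p,c): return p["R"].T@(np.array(c)-p["t"])
def px(p,X):
    c=p["R"]@np.array(X)+p["t"]; return (p["mtx"]@(c/c[2]))[:2]
E
python3 - <<'E'
from h import *
names="winder plate basket_handle basket_foot slice_top spool_full_mid spool_low_mid cap_mid cap_thread cap_low_mid tray reel_1 reel_2 pin_wheel yarn_ball tape scissors".split()
for cam in ["scene","side"]:
    p=camera(cam)
    for n in names:
        for d in spot_point(p,n)[:4]:
            X=w(p,d["position"]); print(cam,n,round(d["conf"],2),X.round(3),px(p,X).round(0), [k for k in d if k not in("conf","position")])
print(sense()["clock"])
E
```

```text
scene winder 0.87 [0.582 0.023 0.002] [294. 241.] []
scene plate 0.9 [0.511 0.034 0.055] [318. 220.] []
scene basket_handle 0.79 [0.507 0.032 0.199] [322. 183.] []
scene basket_foot 0.92 [0.51  0.037 0.054] [319. 221.] []
scene slice_top 0.82 [0.548 0.292 0.014] [368. 304.] []
scene slice_top 0.38 [0.627 0.09  0.16 ] [296. 230.] []
scene spool_full_mid 0.72 [0.847 0.004 0.04 ] [205. 276.] []
scene spool_full_mid 0.71 [0.768 0.315 0.041] [303. 356.] []
scene spool_full_mid 0.62 [0.63  0.094 0.095] [296. 247.] []
scene spool_full_mid 0.16 [ 0.702 -0.15  -0.001] [226. 221.] []
scene spool_low_mid 0.93 [ 0.595 -0.061  0.099] [273. 201.] []
scene cap_mid 0.88 [0.627 0.088 0.159] [296. 230.] []
scene cap_mid 0.19 [0.63  0.088 0.141] [295. 235.] []
scene cap_thread 0.56 [0.627 0.085 0.138] [295. 234.] []
scene cap_thread 0.23 [ 0.445 -0.217 -0.004] [285. 172.] []
scene cap_low_mid 0.92 [ 0.595 -0.064  0.159] [272. 186.] []
scene tray 0.76 [ 0.449 -0.218 -0.005] [284. 172.] []
scene tray 0.66 [0.623 0.09  0.16 ] [297. 229.] []
scene reel_1 0.97 [ 0.769  0.129 -0.002] [259. 304.] []
scene ree
[... 1530 characters left out ...]
 0.764  0.133 -0.003] [218. 252.] []
side reel_1 0.84 [ 0.511  0.143 -0.001] [306. 300.] []
side reel_1 0.82 [0.765 0.136 0.001] [217. 251.] []
side reel_2 0.84 [ 0.511  0.143 -0.001] [306. 300.] []
side reel_2 0.82 [0.765 0.136 0.001] [217. 251.] []
side pin_wheel 0.74 [ 0.466 -0.069  0.002] [363. 244.] []
side pin_wheel 0.6 [ 0.577  0.023 -0.004] [306. 252.] []
side yarn_ball 0.73 [ 0.703 -0.153 -0.002] [297. 191.] []
side yarn_ball 0.5 [ 0.467 -0.069 -0.002] [362. 245.] []
side tape 0.97 [ 0.389 -0.052  0.002] [389. 261.] []
side tape 0.22 [ 0.598 -0.066  0.161] [319. 179.] []
side tape 0.21 [ 0.703 -0.153 -0.001] [297. 191.] []
side scissors 0.5 [ 0.744 -0.021 -0.003] [259. 216.] []
1.95
```

Run:
```python
from h import *
out=[]
for cam in ["scene","side"]:
    p=camera(cam); np.save(f"{cam}.npy",p,allow_pickle=True)
    im=p["image"]; H=px(p,[.509,.035,.13]).astype(int)
    x0,y0=H[0]-75,H[1]-70
    crop=cv2.resize(im[y0:y0+110,x0:x0+110],None,fx=3.6,fy=3.6,interpolation=cv2.INTER_CUBIC)
    out.append(crop)
cv2.imwrite("pics/crop1.png",np.hstack(out))
s=sense(); R=Rn.from_rotvec(s["tcp_rot"]).as_matrix(); print(R.round(3))
```

```text
[[ 0.396 -0.918  0.   ]
 [-0.918 -0.396 -0.   ]
 [ 0.    -0.    -1.   ]]
```

View pics/crop1.png

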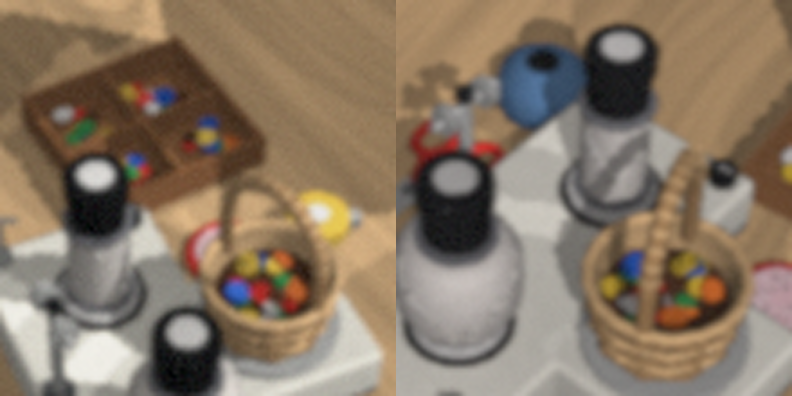

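Run:
```python
import numpy as np,cv2
def px(p,X):
    c=p["R"]@np.array(X)+p["t"]; return (p["mtx"]@(c/c[2]))[:2]
rows=[]
for cam in ["scene","side"]:
    p=np.load(f"{cam}.npy",allow_pickle=True).item()
    H=px(p,[.509,.035,.13]); o=H-[28,40]; o=o.astype(int); r=[]
    base=cv2.resize(p["image"][o[1]:o[1]+62,o[0]:o[0]+62],None,fx=3.1,fy=3.1,interpolation=cv2.INTER_CUBIC)
    for yaw in np.radians([-40,-20,0,20]) if 0 else np.radians([20,40,60,80]):
        c=base.copy()
        a=np.linspace(0,np.pi,30)
        loc=[(.04*np.cos(t)*1.0,.092+.046*np.sin(t)) for t in a]
        loc=[(.040,.054)]+loc+[(-.040,.054)]
        pts=np.array([(px(p,[.509+x*np.cos(yaw),.035+x*np.sin(yaw),.056+z])-o)*3.1 for x,z in loc])
        cv2.polylines(c,[pts.astype(int)],False,(255,0,255),1); r.append(c)
    rows.append(np.hstack(r))
cv2.imwrite("pics/yaw1.png",np.vstack(rows))
```

```text
(no output)
```

View pics/yaw1.png

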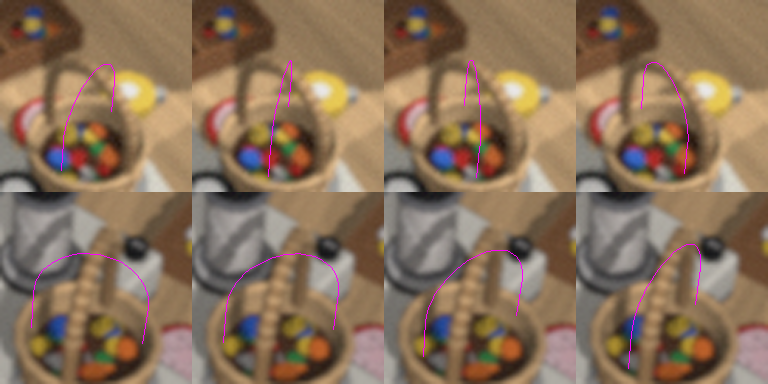

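Run:
```python
import numpy as np,cv2
def px(p,X):
    c=p["R"]@np.array(X)+p["t"]; return (p["mtx"]@(c/c[2]))[:2]
rows=[]
for cam in ["scene","side"]:
    p=np.load(f"{cam}.npy",allow_pickle=True).item()
    H=px(p,[.509,.035,.13]); o=H-[28,40]; o=o.astype(int); r=[]
    base=cv2.resize(p["image"][o[1]:o[1]+62,o[0]:o[0]+62],None,fx=3.1,fy=3.1,interpolation=cv2.INTER_CUBIC)
    for yaw in np.radians([95,105,115,125]):
        c=base.copy()
        a=np.linspace(0,np.pi,30)
        loc=[(.04*np.cos(t)*1.0,.092+.046*np.sin(t)) for t in a]
        loc=[(.040,.054)]+loc+[(-.040,.054)]
        pts=np.array([(px(p,[.509+x*np.cos(yaw),.035+x*np.sin(yaw),.056+z])-o)*3.1 for x,z in loc])
        cv2.polylines(c,[pts.astype(int)],False,(255,0,255),1); r.append(c)
    rows.append(np.hstack(r))
cv2.imwrite("pics/yaw2.png",np.vstack(rows))
```

```text
(no output)
```

View pics/yaw2.png

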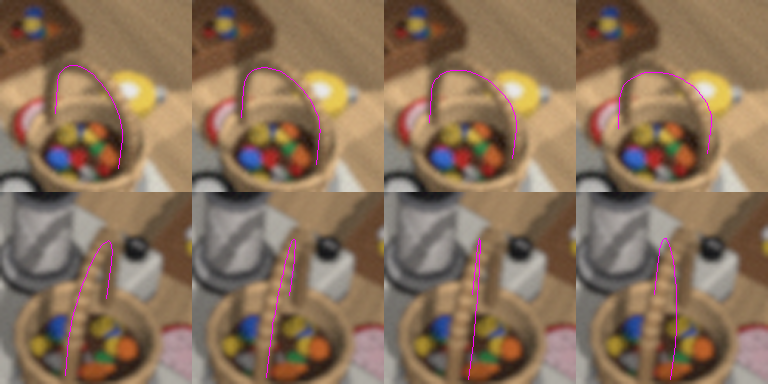

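The full spool is the white fat one on the winder's left spindle: scene pixel (296,247), cap at (296,230). The green balls at (205,276) and (303,356) are look-alikes and stay put. The hoop's plane lies at about 101° of yaw, so the jaws go to about 11°. I'm moving above the basket now.

```bash
python3 -m handwheel '[{"x":-0.5,"y":-0.7,"turn":-0.4},{"x":-1.2,"y":-1.8,"turn":-1.1},{"x":-2.1,"y":-3,"turn":-1.8},{"x":-3,"y":-4.4,"turn":-2.6},{"x":-4,"y":-5.8,"turn":-3.5},{"x":-5,"y":-7.3,"turn":-4.4},{"x":-6,"y":-8.7,"turn":-5.3},{"x":-7,"y":-10.2,"turn":-6.2},{"x":-8,"y":-11.6,"turn":-7},{"x":-9,"y":-13.1,"turn":-7.9},{"x":-9.8,"y":-14.3,"turn":-8.7},{"x":-10.5,"y":-15.3,"turn":-9.3},{"x":-10.9,"y":-15.9,"turn":-9.6},{"x":-11,"y":-16,"turn":-9.7},{"x":-11,"y":-16,"turn":-9.7},{"x":-11,"y":-16,"turn":-9.7}]' -1 40
python3 - <<'E'
from h import *
s=sense(); R=Rn.from_rotvec(s["tcp_rot"]).as_matrix(); print(s["clock"],s["ee_pos"],R.round(3).tolist(),s["joint_positions"].round(2))
p=camera("wrist"); cv2.imwrite("pics/w1.png",p["image"])
for n in ["basket_handle","cap_mid","cap_low_mid"]:
    for d in spot_point(p,n)[:2]: print(n,round(d["conf"],2),w(p,d["position"]).round(4))
p=camera("side"); cv2.imwrite("pics/s1.png",p["image"][100:320,180:460].repeat(2,0).repeat(2,1))
E
```

```text
2.05 [ 0.19784256 -0.45917822  0.24830743] [[0.396, -0.918, 0.0], [-0.918, -0.396, -0.0], [0.0, -0.0, -1.0]] [-1.16  0.21 -0.03  1.32  0.    1.57]schema error: expected keys x, y, z, turn
```

View pics/w1.png

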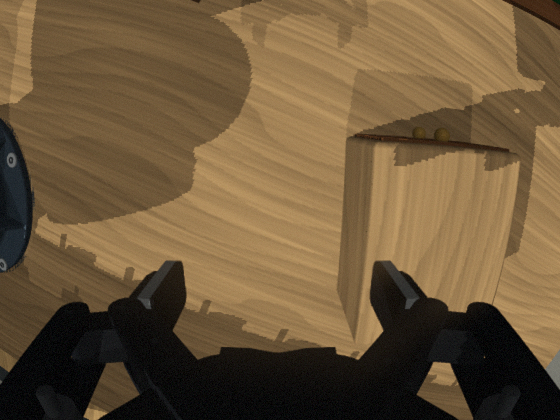

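View pics/s1.png

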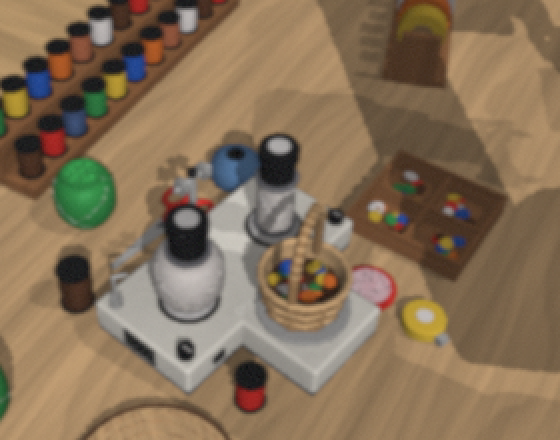

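The call was refused because all four keys are required in each row. The crop does confirm the fat white spool at (188,275) next to the basket.

```bash
python3 -m handwheel '[{"x":-0.5,"y":-0.7,"z":0,"turn":-0.4},{"x":-1.2,"y":-1.8,"z":0,"turn":-1.1},{"x":-2.1,"y":-3,"z":0,"turn":-1.8},{"x":-3,"y":-4.4,"z":0,"turn":-2.6},{"x":-4,"y":-5.8,"z":0,"turn":-3.5},{"x":-5,"y":-7.3,"z":0,"turn":-4.4},{"x":-6,"y":-8.7,"z":0,"turn":-5.3},{"x":-7,"y":-10.2,"z":0,"turn":-6.2},{"x":-8,"y":-11.6,"z":0,"turn":-7},{"x":-9,"y":-13.1,"z":0,"turn":-7.9},{"x":-9.8,"y":-14.3,"z":0,"turn":-8.7},{"x":-10.5,"y":-15.3,"z":0,"turn":-9.3},{"x":-10.9,"y":-15.9,"z":0,"turn":-9.6},{"x":-11,"y":-16,"z":0,"turn":-9.7},{"x":-11,"y":-16,"z":0,"turn":-9.7},{"x":-11,"y":-16,"z":0,"turn":-9.7}]' -1 40
python3 - <<'E'
from h import *
s=sense(); R=Rn.from_rotvec(s["tcp_rot"]).as_matrix(); print(s["clock"],s["ee_pos"],R.round(3).tolist(),s["joint_positions"].round(2))
p=camera("wrist"); cv2.imwrite("pics/w2.png",p["image"])
for n in ["basket_handle","cap_mid","cap_low_mid"]:
    for d in spot_point(p,n)[:2]: print(n,round(d["conf"],2),w(p,d["position"]).round(4))
p=camera("side"); cv2.imwrite("pics/s2.png",p["image"][100:320,180:460].repeat(2,0).repeat(2,1))
E
```

```text
clock: 4.3
ee_pos: [0.5077, 0.0329, 0.2485]
tcp_rot: [3.127, 0.296, 0.0]
force: [-0.5, -0.3, -0.1]
grip_width: 0.0852
4.3 [0.50771344 0.03291017 0.24846817] [[0.982, 0.187, 0.0], [0.187, -0.982, -0.0], [0.0, 0.0, -1.0]] [ 0.06  0.23 -0.01  1.33 -0.    1.45]
basket_handle 0.96 [0.5091 0.0324 0.2017]
cap_mid 0.75 [0.6268 0.0923 0.1591]
cap_low_mid 0.74 [ 0.5984 -0.0577  0.16  ]
```

View pics/w2.png

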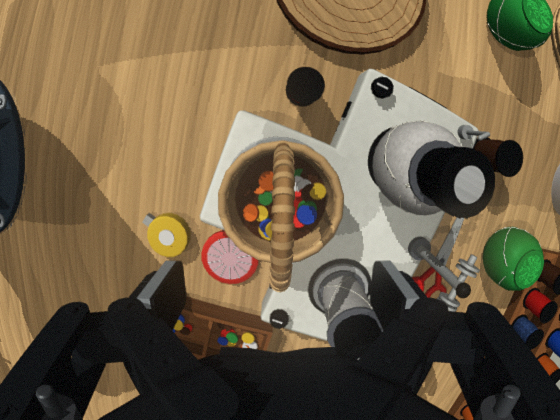

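View pics/s2.png

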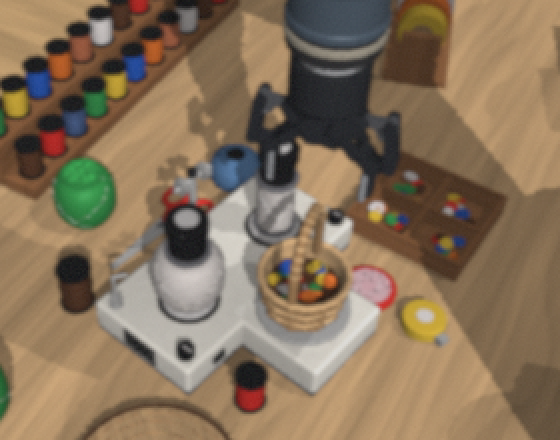

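```bash
python3 -m handwheel '[{"x":0.03,"y":0,"z":0.5,"turn":0},{"x":0.03,"y":0,"z":1.2,"turn":0},{"x":0.03,"y":0,"z":1.7,"turn":0},{"x":0.03,"y":0,"z":1.9,"turn":0},{"x":0.03,"y":0,"z":1.9,"turn":0}]'
python3 -m handwheel '[{"x":0,"y":0,"z":0,"turn":0},{"x":0,"y":0,"z":0,"turn":0},{"x":0,"y":0,"z":0,"turn":0},{"x":0,"y":0,"z":0,"turn":0},{"x":0,"y":0,"z":0,"turn":0},{"x":0,"y":0,"z":0,"turn":0},{"x":0,"y":0,"z":0,"turn":0},{"x":0,"y":0,"z":0,"turn":0}]' 1 50
python3 - <<'E'
from h import *
p=camera("wrist"); cv2.imwrite("pics/w3.png",p["image"])
E
```

```text
clock: 5.18
ee_pos: [0.5089, 0.034, 0.1911]
tcp_rot: [-3.127, -0.299, 0.001]
force: [0.1, 0.2, -0.7]
grip_width: 0.0855
clock: 6.18
ee_pos: [0.5091, 0.034, 0.1914]
tcp_rot: [-3.127, -0.299, -0.001]
force: [0.8, 1.3, 4.8]
grip_width: 0.0101
```

View pics/w3.png

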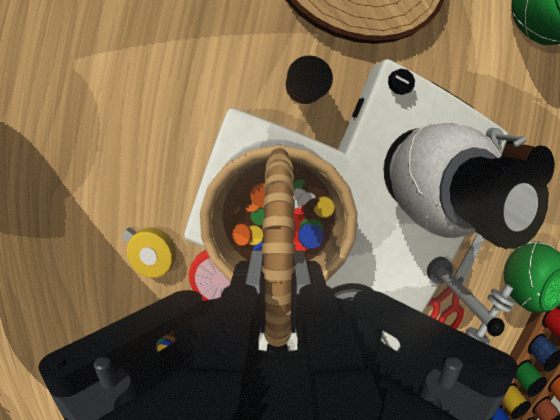

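```bash
python3 -m handwheel '[{"x":0,"y":0,"z":-0.1,"turn":0},{"x":0,"y":0,"z":-0.3,"turn":0},{"x":0,"y":0,"z":-0.6,"turn":0},{"x":0,"y":0,"z":-0.9,"turn":0},{"x":0,"y":0,"z":-1,"turn":0},{"x":0,"y":0,"z":-1,"turn":0},{"x":0,"y":0,"z":-1,"turn":0}]'
python3 - <<'E'
from h import *
p=camera("side"); cv2.imwrite("pics/s3.png",p["image"][100:320,180:460].repeat(2,0).repeat(2,1))
print(px(p,[.509,.034,.056+.03]))
E
```

```text
clock: 7.1
ee_pos: [0.5089, 0.034, 0.2211]
tcp_rot: [-3.127, -0.299, 0.001]
force: [-0.0, -0.1, -2.4]
grip_width: 0.0108
[331.37930899 242.9929934 ]
```

View pics/s3.png

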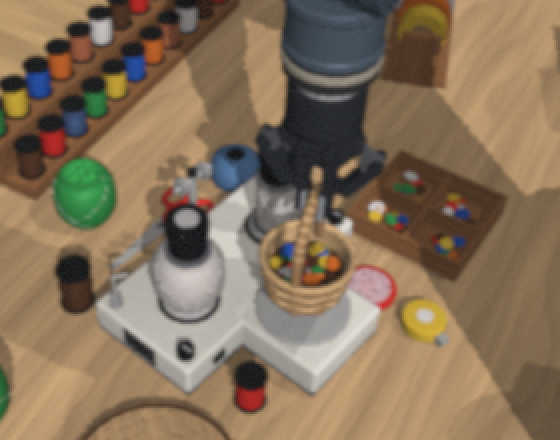

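```bash
python3 -m handwheel '[{"x":-0.1,"y":-0.2,"z":-0.3,"turn":0},{"x":-0.3,"y":-0.7,"z":-0.6,"turn":0},{"x":-0.5,"y":-1.4,"z":-0.6,"turn":0},{"x":-0.6,"y":-2.1,"z":-0.6,"turn":0},{"x":-0.6,"y":-2.8,"z":-0.6,"turn":0},{"x":-0.5,"y":-3.5,"z":-0.6,"turn":0},{"x":-0.4,"y":-4.2,"z":-0.6,"turn":0},{"x":-0.2,"y":-4.9,"z":-0.6,"turn":0},{"x":0.1,"y":-5.5,"z":-0.6,"turn":0},{"x":0.6,"y":-6.1,"z":-0.6,"turn":0},{"x":1.1,"y":-6.6,"z":-0.6,"turn":0},{"x":1.6,"y":-7.1,"z":-0.6,"turn":0},{"x":2.1,"y":-7.5,"z":-0.6,"turn":0},{"x":2.5,"y":-7.8,"z":-0.6,"turn":0},{"x":2.7,"y":-8,"z":-0.6,"turn":0},{"x":2.8,"y":-8.1,"z":-0.6,"turn":0},{"x":2.8,"y":-8.1,"z":-0.6,"turn":0},{"x":2.8,"y":-8.1,"z":-0.6,"turn":0}]'
python3 - <<'E'
from h import *
for c in ["side","scene"]:
    p=camera(c); cv2.imwrite(f"pics/{c}4.png",p["image"][130:420,120:500])
    for n in ["basket_foot","slice_top"]:
        for d in spot_point(p,n)[:2]: print(n,round(d["conf"],2),w(p,d["position"]).round(4))
E
```

```text
clock: 9.4
ee_pos: [0.5453, 0.2882, 0.2395]
tcp_rot: [3.127, 0.298, 0.0]
force: [0.1, -0.2, -1.6]
grip_width: 0.0105
basket_foot 0.84 [0.5482 0.2916 0.1054]
slice_top 0.97 [0.5447 0.2853 0.0176]
slice_top 0.27 [ 0.3905 -0.0544  0.0012]
basket_foot 0.86 [0.548  0.2933 0.1015]
slice_top 0.87 [0.5475 0.2935 0.0153]
slice_top 0.61 [0.5463 0.2907 0.1003]
```

View pics/side4.png

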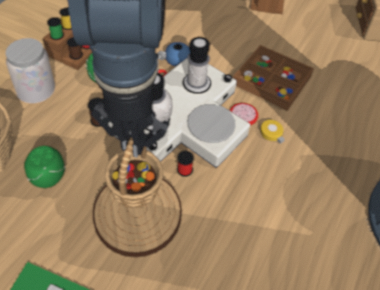

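View pics/scene4.png

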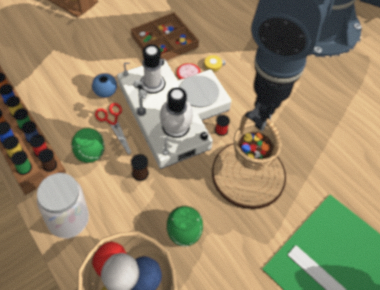

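```bash
python3 -m handwheel '[{"x":0,"y":0,"z":0.2,"turn":0},{"x":0,"y":0,"z":0.6,"turn":0},{"x":0,"y":0,"z":1.1,"turn":0},{"x":0,"y":0,"z":1.6,"turn":0},{"x":0,"y":0,"z":2.1,"turn":0},{"x":0,"y":0,"z":2.5,"turn":0},{"x":0,"y":0,"z":2.7,"turn":0},{"x":0,"y":0,"z":2.8,"turn":0},{"x":0,"y":0,"z":2.83,"turn":0},{"x":0,"y":0,"z":2.86,"turn":0},{"x":0,"y":0,"z":2.86,"turn":0},{"x":0,"y":0,"z":2.86,"turn":0}]'
```

```text
clock: 11.2
ee_pos: [0.5456, 0.2885, 0.1537]
tcp_rot: [-3.127, -0.299, -0.0]
force: [0.6, -0.7, -2.0]
grip_width: 0.0106
```

```bash
python3 -m handwheel '[{"x":0,"y":0,"z":0.03,"turn":0},{"x":0,"y":0,"z":0.05,"turn":0},{"x":0,"y":0,"z":0.05,"turn":0}]'; python3 -m handwheel '[{"x":0,"y":0,"z":0.03,"turn":0},{"x":0,"y":0,"z":0.05,"turn":0},{"x":0,"y":0,"z":0.05,"turn":0}]'
```

```text
clock: 11.58
ee_pos: [0.5465, 0.2888, 0.1533]
tcp_rot: [-3.127, -0.298, -0.005]
force: [1.6, -1.5, 9.5]
grip_width: 0.0105
clock: 11.95
ee_pos: [0.5468, 0.2888, 0.1532]
tcp_rot: [-3.126, -0.298, -0.007]
force: [-2.7, -4.2, 25.5]
grip_width: 0.0103
```

Run:
```python
from h import *
for c in ["side"]:
    p=camera(c); o=px(p,[.546,.289,.08]).astype(int)-[60,60]; cv2.imwrite(f"pics/{c}5.png",cv2.resize(p["image"][o[1]:o[1]+130,o[0]:o[0]+130],None,fx=4,fy=4))
```

```text
(no output)
```

View pics/side5.png

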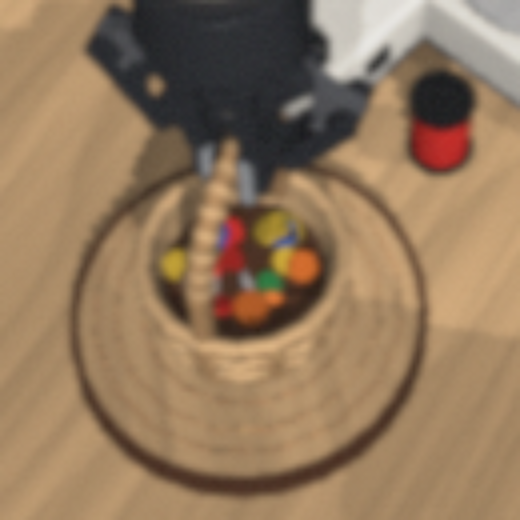

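Contact is made on the slice. I'm easing the 25 N press off first and then opening.

```bash
python3 -m handwheel '[{"x":0,"y":0,"z":-0.05,"turn":0},{"x":0,"y":0,"z":-0.08,"turn":0},{"x":0,"y":0,"z":-0.08,"turn":0}]'; python3 -m handwheel '[{"x":0,"y":0,"z":0,"turn":0},{"x":0,"y":0,"z":0,"turn":0},{"x":0,"y":0,"z":0,"turn":0},{"x":0,"y":0,"z":0,"turn":0},{"x":0,"y":0,"z":0,"turn":0},{"x":0,"y":0,"z":0,"turn":0},{"x":0,"y":0,"z":0,"turn":0}]' -1
python3 - <<'E'
from h import *
p=camera("wrist"); cv2.imwrite("pics/w6.png",p["image"])
E
```

```text
clock: 12.38
ee_pos: [0.546, 0.2887, 0.1535]
tcp_rot: [-3.127, -0.298, -0.002]
force: [1.8, 1.4, 7.8]
grip_width: 0.0107
clock: 13.25
ee_pos: [0.5455, 0.2885, 0.1529]
tcp_rot: [-3.127, -0.299, -0.0]
force: [-0.7, -0.5, -1.2]
grip_width: 0.0854
```

View pics/w6.png

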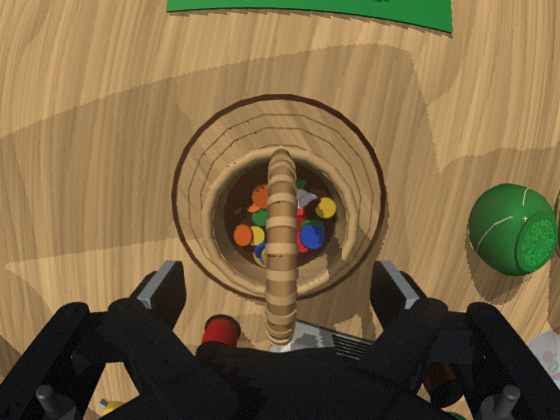

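```bash
python3 -m handwheel '[{"x":0,"y":0,"z":-0.4,"turn":0},{"x":0,"y":0,"z":-1.2,"turn":0},{"x":0,"y":0,"z":-2.2,"turn":0},{"x":0,"y":0,"z":-2.8,"turn":0},{"x":0.1,"y":0.4,"z":-2.9,"turn":-0.5},{"x":0.3,"y":1.2,"z":-2.9,"turn":-1.5},{"x":0.5,"y":2.4,"z":-2.9,"turn":-2.7},{"x":0.7,"y":3.6,"z":-2.9,"turn":-3.9},{"x":0.9,"y":4.8,"z":-2.9,"turn":-5.1},{"x":1.2,"y":5.8,"z":-2.9,"turn":-6.3},{"x":1.3,"y":6.6,"z":-2.9,"turn":-7.5},{"x":1.4,"y":7,"z":-2.9,"turn":-8.5},{"x":1.4,"y":7,"z":-2.9,"turn":-9},{"x":1.4,"y":7,"z":-2.9,"turn":-9},{"x":1.4,"y":7,"z":-2.9,"turn":-9}]' -1
python3 - <<'E'
from h import *
s=sense(); R=Rn.from_rotvec(s["tcp_rot"]).as_matrix(); print(s["clock"],s["ee_pos"],R.round(3).tolist(),s["joint_positions"].round(2))
p=camera("wrist"); cv2.imwrite("pics/w7.png",p["image"])
for n in ["cap_mid","spool_full_mid","cap_thread"]:
    for d in spot_point(p,n)[:2]: print(n,round(d["conf"],2),w(p,d["position"]).round(4))
p=camera("side"); cv2.imwrite("pics/s7.png",p["image"][60:420,100:500])
for n in ["basket_foot"]:
    for d in spot_point(p,n)[:2]: print(n,round(d["conf"],2),w(p,d["position"]).round(4))
E
```

```text
clock: 15.18
ee_pos: [0.6265, 0.0904, 0.2404]
tcp_rot: [2.356, 2.078, 0.001]
force: [-0.3, -0.3, -1.0]
grip_width: 0.0855
15.175 [0.62647196 0.09038606 0.24035154] [[0.125, 0.992, 0.0], [0.992, -0.125, 0.0], [0.0, 0.0, -1.0]] [ 0.14  0.5   0.36  1.43 -0.    0.27]
cap_mid 0.83 [0.6265 0.0927 0.1581]
spool_full_mid 0.8 [0.7647 0.3137 0.0368]
cap_thread 0.65 [0.545  0.2894 0.1606]
basket_foot 0.75 [0.5476 0.2905 0.0194]
basket_foot 0.19 [ 0.3889 -0.0546  0.0021]
```

View pics/w7.png

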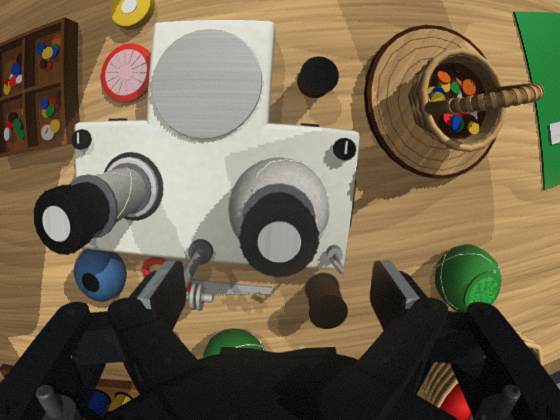

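View pics/s7.png

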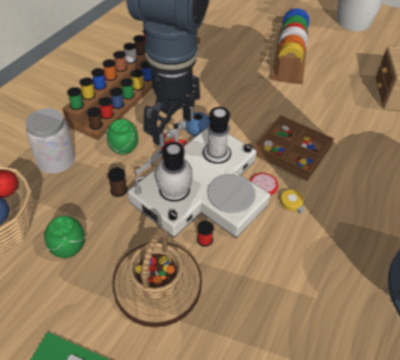

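Run:
```python
from h import *
p=camera("wrist"); g=cv2.cvtColor(p["image"],cv2.COLOR_BGR2GRAY)
m=(g[210:275,250:312]>110).astype(np.uint8)
n,l,st,ce=cv2.connectedComponentsWithStats(m); i=l[241-210,280-250]; print(st[i],ce[i]+[250,210])
def ray(u,z):
    d=np.array([(u[0]-p["mtx"][0,2])/p["mtx"][0,0],(u[1]-p["mtx"][1,2])/p["mtx"][1,1]]); r=np.linalg.norm(d)
    v=np.array([*(d/r*np.sin(r)),np.cos(r)]); v=p["R"].T@v; o=-p["R"].T@p["t"]; return o+v*(z-o[2])/v[2]
print(ray(ce[i]+[250,210],.184), ray((280,241),.184))
for c in ["scene","side"]:
    q=np.load(f"{c}.npy",allow_pickle=True).item(); o=px(q,[.627,.09,.184]); o=o.astype(int)
    g=cv2.cvtColor(q["image"],cv2.COLOR_BGR2GRAY)[o[1]-8:o[1]+9,o[0]-8:o[0]+9]
    n,l,st,ce=cv2.connectedComponentsWithStats((g>100).astype(np.uint8)); i=l[8,8]; u=ce[i]+o-8
    v=q["R"].T@np.linalg.inv(q["mtx"])@np.array([*u,1]); C=-q["R"].T@q["t"]; print(c,st[i],C+v*(.184-C[2])/v[2])
```

```text
[   8   12   43   41 1390] [278.97266187 241.92374101]
[0.62705253 0.0902417  0.184     ] [0.62654358 0.09092035 0.184     ]
scene [ 3  5 12  9 88] [0.62736862 0.09078239 0.184     ]
side [ 2  5 12  9 88] [0.62714578 0.09066922 0.184     ]
```

```bash
python3 -m handwheel '[{"x":0,"y":0.02,"z":0.4,"turn":0},{"x":0,"y":0.02,"z":1.1,"turn":0},{"x":0,"y":0.02,"z":1.8,"turn":0},{"x":0,"y":0.02,"z":2.3,"turn":0},{"x":0,"y":0.02,"z":2.45,"turn":0},{"x":0,"y":0.02,"z":2.45,"turn":0}]' -1
python3 -m handwheel '[{"x":0,"y":0,"z":0,"turn":0},{"x":0,"y":0,"z":0,"turn":0},{"x":0,"y":0,"z":0,"turn":0},{"x":0,"y":0,"z":0,"turn":0},{"x":0,"y":0,"z":0,"turn":0},{"x":0,"y":0,"z":0,"turn":0}]' 1 40
python3 - <<'E'
from h import *
s=sense(); print(s["force"],s["ft_torque"],s["joint_positions"].round(3))
p=camera("wrist"); cv2.imwrite("pics/w8.png",p["image"])
p=camera("side"); o=px(p,[.627,.09,.17]).astype(int)-[50,60]; cv2.imwrite("pics/s8.png",cv2.resize(p["image"][o[1]:o[1]+120,o[0]:o[0]+120],None,fx=4,fy=4))
E
```

```text
clock: 16.27
ee_pos: [0.6271, 0.0902, 0.1666]
tcp_rot: [2.355, 2.08, 0.0]
force: [1.1, -0.4, 0.8]
grip_width: 0.0855
clock: 17.02
ee_pos: [0.6274, 0.0903, 0.1671]
tcp_rot: [2.354, 2.079, 0.002]
force: [0.8, 0.8, 5.9]
grip_width: 0.0468
[0.77345906 0.84704002 5.93296   ] [ 0.04271502  0.06036446 -0.00130752] [0.143 0.515 0.194 1.249 0.    0.267]
```

View pics/w8.png

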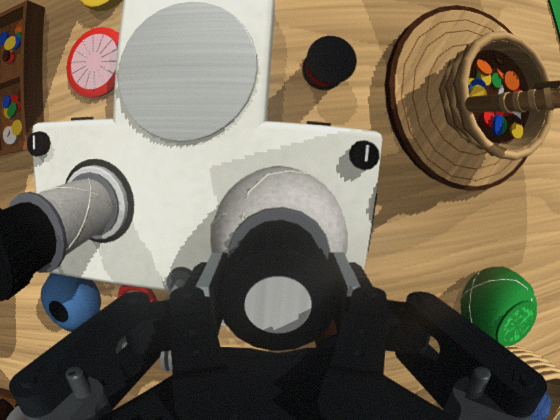

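View pics/s8.png

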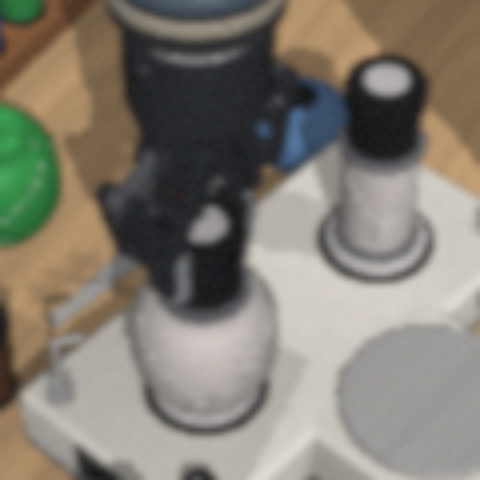

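The knob at wrist pixel (278,305) is held at a 47 mm opening. I'll feel the counter-clockwise direction first (negative turn).

```bash
cat > t.py <<'E'
from h import *
s=sense(); R=Rn.from_rotvec(s["tcp_rot"]).as_matrix(); print("F",s["force"].round(1),"T",s["ft_torque"].round(3),"yaw",np.degrees(np.arctan2(R[1,0],R[0,0])).round(2),"j6",s["joint_positions"][5].round(3))
E
python3 t.py
python3 -m handwheel '[{"x":0,"y":0,"z":0,"turn":-0.3},{"x":0,"y":0,"z":0,"turn":-0.6},{"x":0,"y":0,"z":0,"turn":-0.9},{"x":0,"y":0,"z":0,"turn":-1.2},{"x":0,"y":0,"z":0,"turn":-1.5}]'; python3 t.py
python3 -m handwheel '[{"x":0,"y":0,"z":0,"turn":-0.3},{"x":0,"y":0,"z":0,"turn":-0.6},{"x":0,"y":0,"z":0,"turn":-0.9},{"x":0,"y":0,"z":0,"turn":-1.2},{"x":0,"y":0,"z":0,"turn":-1.5}]'; python3 t.py
```

```text
F [-0.1  1.1  5.3] T [ 0.055  0.081 -0.018] yaw 82.91 j6 0.267
clock: 17.75
ee_pos: [0.6274, 0.0904, 0.1671]
tcp_rot: [2.122, 2.316, 0.002]
force: [-0.4, 2.7, 5.4]
grip_width: 0.0469
F [-0.4  2.7  5.4] T [ 0.448  0.057 -0.313] yaw 94.99 j6 0.056
clock: 18.38
ee_pos: [0.6275, 0.0906, 0.1671]
tcp_rot: [1.87, 2.524, 0.003]
force: [-0.0, 2.7, 5.3]
grip_width: 0.0469
F [-0.   2.7  5.3] T [ 0.726  0.071 -1.511] yaw 106.94 j6 -0.153
```

The torque climbed to -1.5 N·m within 24°, which is a stop. The thread looks left-handed, so I'm trying clockwise.

```bash
python3 -m handwheel '[{"x":0,"y":0,"z":0,"turn":0.5},{"x":0,"y":0,"z":0,"turn":1},{"x":0,"y":0,"z":0,"turn":1.5},{"x":0,"y":0,"z":0,"turn":2},{"x":0,"y":0,"z":0,"turn":2.5},{"x":0,"y":0,"z":0,"turn":3}]'; python3 t.py
python3 -m handwheel '[{"x":0,"y":0,"z":0,"turn":0.5},{"x":0,"y":0,"z":0,"turn":1},{"x":0,"y":0,"z":0,"turn":1.5},{"x":0,"y":0,"z":0,"turn":2},{"x":0,"y":0,"z":0,"turn":2.5},{"x":0,"y":0,"z":0,"turn":3}]'; python3 t.py
```

```text
clock: 19.12
ee_pos: [0.6275, 0.0901, 0.167]
tcp_rot: [2.356, 2.077, 0.001]
force: [-0.4, 0.2, 3.9]
grip_width: 0.0467
F [-0.4  0.2  3.9] T [-0.137 -0.064 -0.019] yaw 82.78 j6 0.269
clock: 19.88
ee_pos: [0.6274, 0.0901, 0.167]
tcp_rot: [2.737, 1.541, 0.001]
force: [-0.4, 0.0, 4.8]
grip_width: 0.0464
F [-0.4  0.   4.8] T [-0.167 -0.04   0.007] yaw 58.78 j6 0.688
```

```bash
python3 -m handwheel '[{"x":0,"y":0,"z":0,"turn":0.5},{"x":0,"y":0,"z":0,"turn":1},{"x":0,"y":0,"z":0,"turn":1.5},{"x":0,"y":0,"z":0,"turn":2},{"x":0,"y":0,"z":0,"turn":2.5},{"x":0,"y":0,"z":0,"turn":3},{"x":0,"y":0,"z":0,"turn":3.5},{"x":0,"y":0,"z":0,"turn":4}]'; python3 t.py
python3 -m handwheel '[{"x":0,"y":0,"z":0,"turn":0.4},{"x":0,"y":0,"z":0,"turn":0.8},{"x":0,"y":0,"z":0,"turn":1.2},{"x":0,"y":0,"z":0,"turn":1.6},{"x":0,"y":0,"z":0,"turn":2}]'; python3 t.py
python3 -m handwheel '[{"x":0,"y":0,"z":0,"turn":0.4},{"x":0,"y":0,"z":0,"turn":0.8},{"x":0,"y":0,"z":0,"turn":1.2},{"x":0,"y":0,"z":0,"turn":1.6}]'; python3 t.py
```

```text
clock: 20.88
ee_pos: [0.6274, 0.0901, 0.167]
tcp_rot: [3.056, 0.727, 0.002]
force: [0.7, -0.0, 5.4]
grip_width: 0.047
F [ 0.7 -0.   5.4] T [-0.158  0.052  0.021] yaw 26.78 j6 1.246
clock: 21.5
ee_pos: [0.6274, 0.0902, 0.167]
tcp_rot: [-3.128, -0.296, -0.002]
force: [-0.7, 2.4, 5.6]
grip_width: 0.0469
F [-0.7  2.4  5.6] T [0.246 0.154 0.1  ] yaw 10.8 j6 1.525
clock: 22.0
ee_pos: [0.6274, 0.0903, 0.167]
tcp_rot: [-3.141, 0.053, -0.002]
force: [2.1, 0.1, 2.6]
grip_width: 0.047
F [2.1 0.1 2.6] T [-0.065 -0.508  1.219] yaw -1.93 j6 1.747
```

The far stop is reached: torque is now +1.2 N·m after about 109° of free clockwise turning. I'll relax the twist slightly and lift gently.

```bash
python3 -m handwheel '[{"x":0,"y":0,"z":0,"turn":-0.15},{"x":0,"y":0,"z":-0.05,"turn":-0.15},{"x":0,"y":0,"z":-0.1,"turn":-0.15},{"x":0,"y":0,"z":-0.15,"turn":-0.15},{"x":0,"y":0,"z":-0.2,"turn":-0.15}]'; python3 t.py
python3 - <<'E'
from h import *
p=camera("side"); o=px(p,[.627,.09,.17]).astype(int)-[50,60]; cv2.imwrite("pics/s9.png",cv2.resize(p["image"][o[1]:o[1]+120,o[0]:o[0]+120],None,fx=4,fy=4))
E
```

```text
clock: 22.62
ee_pos: [0.6266, 0.0901, 0.1691]
tcp_rot: [3.141, -0.016, -0.006]
force: [16.3, 0.8, -44.7]
grip_width: 0.047
F [ 16.3   0.8 -44.7] T [ 0.5   -3.409  0.949] yaw -0.57 j6 1.724
```

View pics/s9.png

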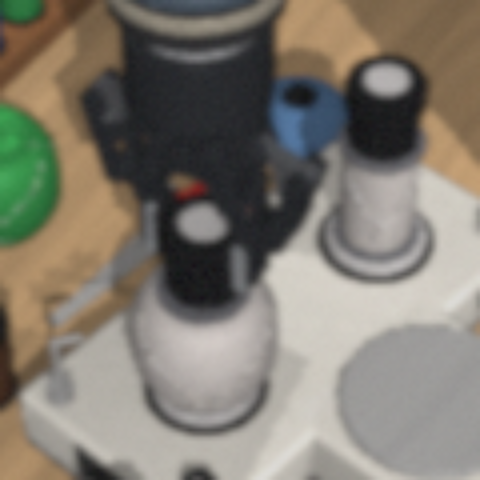

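A 45 N pull isn't releasing it, and a twist of 0.95 N·m is still jamming the lugs. I'm lowering back, unloading the twist fully and trying again.

```bash
python3 -m handwheel '[{"x":0,"y":0,"z":0.1,"turn":0},{"x":0,"y":0,"z":0.2,"turn":0},{"x":0,"y":0,"z":0.2,"turn":0}]'; python3 t.py
python3 -m handwheel '[{"x":0,"y":0,"z":0,"turn":-0.2},{"x":0,"y":0,"z":0,"turn":-0.4},{"x":0,"y":0,"z":0,"turn":-0.4}]'; python3 t.py
```

```text
clock: 23.05
ee_pos: [0.6273, 0.0905, 0.1673]
tcp_rot: [-3.141, 0.016, -0.002]
force: [1.9, 1.1, 5.6]
grip_width: 0.047
F [1.9 1.1 5.6] T [0.542 0.029 0.733] yaw -0.59 j6 1.724
clock: 23.42
ee_pos: [0.6274, 0.0904, 0.1673]
tcp_rot: [-3.14, -0.071, -0.002]
force: [0.1, 2.8, 7.1]
grip_width: 0.0469
F [0.1 2.8 7.1] T [0.399 0.122 0.305] yaw 2.61 j6 1.668
```

```bash
python3 -m handwheel '[{"x":0,"y":0,"z":0,"turn":-0.15},{"x":0,"y":0,"z":-0.05,"turn":-0.15},{"x":0,"y":0,"z":-0.1,"turn":-0.15},{"x":0,"y":0,"z":-0.1,"turn":-0.15}]'; python3 t.py
```

```text
clock: 23.92
ee_pos: [0.6271, 0.0903, 0.1694]
tcp_rot: [-3.14, -0.102, -0.0]
force: [2.8, 2.0, -3.0]
grip_width: 0.047
F [ 2.8  2.  -3. ] T [ 0.637 -0.644  0.272] yaw 3.71 j6 1.649
```

```bash
python3 -m handwheel '[{"x":0,"y":0,"z":-0.05,"turn":0},{"x":0,"y":0,"z":-0.1,"turn":0},{"x":0,"y":0,"z":-0.1,"turn":0}]'; python3 t.py
```

```text
clock: 24.3
ee_pos: [0.627, 0.09, 0.1728]
tcp_rot: [3.14, 0.101, 0.0]
force: [0.2, 0.1, 3.8]
grip_width: 0.0468
F [0.2 0.1 3.8] T [ 0.134 -0.031  0.018] yaw 3.7 j6 1.649
```

```bash
python3 -m handwheel '[{"x":0,"y":0,"z":-0.1,"turn":0},{"x":0,"y":0,"z":-0.2,"turn":0},{"x":0,"y":0,"z":-0.3,"turn":0},{"x":0,"y":0,"z":-0.3,"turn":0}]'; python3 t.py
python3 - <<'E'
from h import *
p=camera("side"); o=px(p,[.627,.09,.17]).astype(int)-[50,60]; a=cv2.resize(p["image"][o[1]:o[1]+120,o[0]:o[0]+120],None,fx=3.3,fy=3.3)
p=camera("wrist"); b=cv2.resize(p["image"],(528,396)); cv2.imwrite("pics/c10.png",np.hstack([a,b[:, 66:462]]))
E
```

```text
clock: 24.8
ee_pos: [0.6272, 0.0901, 0.1817]
tcp_rot: [-3.14, -0.102, -0.001]
force: [0.1, 0.3, 0.6]
grip_width: 0.0469
F [0.1 0.3 0.6] T [ 0.008 -0.001 -0.028] yaw 3.71 j6 1.649
```

View pics/c10.png

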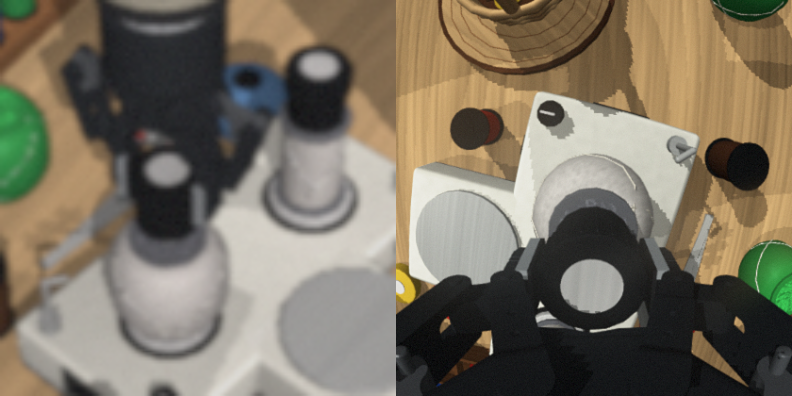

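It's free: the cap has risen with the gripper and the force is about 0. Lifting it up.

```bash
python3 -m handwheel '[{"x":0,"y":0,"z":-0.2,"turn":0},{"x":0,"y":0,"z":-0.4,"turn":0},{"x":0,"y":0,"z":-0.7,"turn":0},{"x":0,"y":0,"z":-1,"turn":0},{"x":0,"y":0,"z":-1.4,"turn":0},{"x":0,"y":0,"z":-1.8,"turn":0},{"x":0,"y":0,"z":-2.1,"turn":0},{"x":0,"y":0,"z":-2.2,"turn":0},{"x":0,"y":0,"z":-2.2,"turn":0},{"x":0,"y":0,"z":-2.2,"turn":0},{"x":0,"y":0,"z":-2.2,"turn":0},{"x":0,"y":0,"z":-2.2,"turn":0}]'; python3 t.py
python3 - <<'E'
from h import *
for c in ["side","scene"]:
    p=camera(c); cv2.imwrite(f"pics/{c}11.png",p["image"][60:420,100:500])
    for n in ["basket_foot","cap_mid","spool_full_mid","spool_low_mid","cap_low_mid"]:
        for d in spot_point(p,n)[:3]: print(c,n,round(d["conf"],2),w(p,d["position"]).round(4))
E
```

```text
clock: 26.4
ee_pos: [0.627, 0.0901, 0.2472]
tcp_rot: [3.14, 0.102, -0.0]
force: [-0.3, 0.2, -0.1]
grip_width: 0.0465
F [-0.3  0.2 -0.1] T [0.031 0.012 0.008] yaw 3.71 j6 1.649
side basket_foot 0.71 [0.5448 0.2902 0.0173]
side cap_mid 0.75 [0.6245 0.0869 0.2387]
side spool_full_mid 0.94 [0.7656 0.3173 0.0378]
side spool_full_mid 0.82 [0.6271 0.0932 0.1001]
side spool_full_mid 0.29 [0.5476 0.2904 0.0209]
side spool_low_mid 0.92 [ 0.5977 -0.0604  0.0999]
side cap_low_mid 0.65 [ 0.5963 -0.0671  0.1613]
scene basket_foot 0.57 [0.5481 0.2876 0.0137]
scene cap_mid 0.73 [0.6285 0.0908 0.2385]
scene cap_mid 0.28 [ 0.3832 -0.052  -0.0027]
scene cap_mid 0.25 [ 0.5183  0.1443 -0.001 ]
scene spool_full_mid 0.82 [0.7667 0.3122 0.0405]
scene spool_full_mid 0.82 [0.8426 0.0052 0.0405]
scene spool_full_mid 0.79 [0.6276 0.0947 0.0937]
scene spool_low_mid 0.69 [ 0.5989 -0.062   0.0961]
scene cap_low_mid 0.71 [ 0.5956 -0.0644  0.1595]
```

View pics/side11.png

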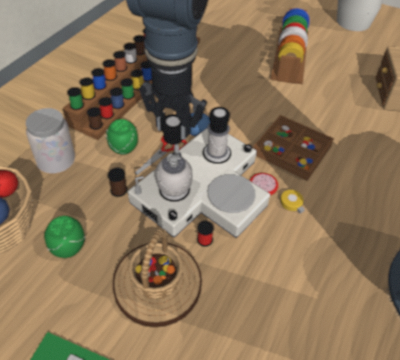

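View pics/scene11.png

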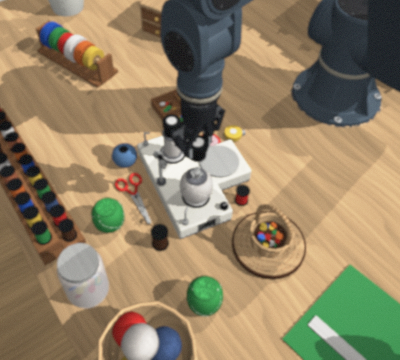

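The cap is held about 78 mm above its seat. The spool is in place and the basket stands on the slice, so I'm handing in.

```bash
python3 -c "
from rig import close_job,sense
print(close_job()); s=sense(); print(s['clock'],s['ee_pos'],s['grip_width'],s['force'])"
```

```text
the job is handed in; nothing more can be done
None
the job is handed in; nothing more can be done
```

The job is handed in at about 27 s of the 61 s allowed; no verdict is reported. The basket stands on the wood slice, let go, and the full spool's cap is off and held in the gripper.

- **Basket:** lifted by its hoop, lowered until it touched the slice, and released. The last views put its foot about 2–3 mm from the slice centre, upright. While lowering I pressed it onto the slice with about 25 N for a moment, and eased that off before opening.
- **Cap:** the thread is left-handed. Counter-clockwise it met a stop within about 24° (1.5 N·m). Clockwise it ran freely to the far stop.
- **Lifting the cap:** the first lift failed with a 45 N pull because the twist was still jamming the lugs. I lowered it, took the twist off, and it then came away freely.
- **Final checks:** the cap's middle is at about z = 0.239 m, 78 mm above its seat. The grip opening is 46.5 mm and the wrist force is near 0. The network's positions for both spools and the other cap match the start to within its 4 mm accuracy. In the last pictures the things around look undisturbed, though I did not re-measure them.

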